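# Take the contact wheel out of the grinder's fork and put it on the balancing stand

### The job

Flip the cam lever on the grinder's fork fully open while the wheel is still seated, then lift the wheel's axle over the small lips, lower it down and out through the open front ends of the slots, and set the wheel gently on the balancing stand with its axle lying in both V notches, about centred. Do not drop the wheel or let it down on the bench, leave the lever open, and leave the bottle, carton, mitre gauge and wrench where they are.

Things in the scene. Friction and masses are not known exactly. Their poses are not given: they have to be found in the camera images.
- grinder: Fixed grinder head, white housing, fork of two aluminium cheeks. Origin on the bench under the seated axle; -x points out of the fork's open front, y along the seated axle, z up. Cheeks at y = -47 and +47 mm, 10 mm thick, tops at z = 182 mm (pivot bosses 188). Behind, from x = 130 mm: housing 210 mm high. Base plate 20 mm high, from x = -50 mm back.
- fork_seat (a point): Centre of the seated axle, 150 mm above the bench, midway between the cheeks; axes as the grinder's. In each cheek the axle lies in a pocket (5 mm free play in x); a lip 4 mm high stands just in front of it (x = -8 to -13 mm); the slot's roof is 22 mm above this point.
- slot_mouth (a point): Open lower front end of the slots, mid-slot, between the cheeks: 50 mm in front (-x) of fork_seat and 17 mm lower; axes as the grinder's. From (-14, +8) mm (x, z from fork_seat), just past the lip, the slot slopes straight down to here at 35 degrees, the axle's centre having about 4 mm play either way. From 25 mm further out the axle is clear to rise.
- lever_pivot (a point): Pivot of the cam lever, outside the cheek at y = -47 mm: x = -20, y = -58, z = +30 mm from fork_seat. The pivot axis is parallel to the grinder's y; axes as the grinder's.
- lever_knob (a point): Centre of the black barrel grip at the end of the dark steel cam lever, 85 mm from the pivot. The barrel lies parallel to the grinder's y, 30 mm long, 18 mm diameter; it can be pinched by its two flat ends from above and turns in the fingers as the lever swings. The lever's bar, 10 mm thick, meets the middle of the barrel.
- cam_lever (a joint): Cam lever, rad. 0 shut: bar points forward (-x), 25 deg up; its fan-shaped cam locks the axle. Grows as it is flipped up and over, back towards the housing; 2.4 = open stop (bar points back, 17 deg up). At angle a the grip is at pivot + 85 mm x (-cos(0.436+a), 0, sin(0.436+a)), grinder's axes. Axle free above 1.9. Stiff (0.12 N m, 2 N at the grip): stays where left.
- wheel_center (a point): Centre of the loose wheel: rubber tyre, aluminium hub, 120 mm diameter, 26 mm wide, flat sides, 0.5 to 0.8 kg. y axis along its axle (12 mm diameter, 136 mm long; hub boss 32 mm diameter, 44 mm long). Starts upright in the fork, rim 28 mm above the cheek tops: grip its flat sides there from above, fingers opened no more than 25 mm beyond each side. It can spin about the axle.
- stand: Fixed balancing stand. Origin under the centre of its 150 x 130 x 14 mm base; y is the direction of the axle to be laid on it, z up. Two dark uprights 10 mm thick at y = -45 and +45 mm, each with an open-topped 90 degree V notch 57 mm wide at the mouth, top 105 mm above the bench.
- stand_seat (a point): Where the wheel's centre comes to lie on the stand: 85 mm above the bench, midway between the uprights; axes as the stand's. The wheel's rim is then 25 mm above the bench. Either end of the axle may go on either upright.
- bottle: Bystander: white plastic bottle, 64 mm diameter, 160 mm high; origin at the centre of its underside.
- carton: Bystander: flat plain carton 90 x 150 x 50 mm high; origin at the centre of its underside.
- mitre_gauge: Bystander: dark T-shaped mitre gauge lying flat, head 130 mm, bar 110 mm, 36 mm high at its knob; origin at its underside.
- wrench: Bystander: steel wrench 170 mm long lying flat; origin at its underside.
Things that resemble listed ones, but are neither listed nor needed, are in the scene too. What is shaped like the part that bears wheel_center but red is not meant. What is shaped like the stand but pink is not meant.

How it is judged:
By the outcome, as a careful person would: the job done as asked, in the order asked, and still so for the second after the job is handed in, with the robot touching nothing.
It also fails if it takes over 59 s, if anything falls off the work surface, if the arm or the gripper's body presses on something with over 40 N, if the wrist force passes 120 N, or if a joint passes its speed limit or range.

### The arm

A 6-joint arm with a two-finger parallel gripper is mounted at the origin on the work surface. World frame = base frame: x ahead of the robot, y to its left, z up, the work surface at z = 0. Lengths are in m, angles in rad, forces in N, time in s.
With the tool pointing down it reaches from about 0.35 to 0.775 m from the base axis. Payload 7.3 kg.
Tool frame: the origin (TCP) lies midway between the tips of the shut fingers; the grasp point (between the pads) lies 19 mm behind it (robot.grasp_offset is the z of the grasp point in the tool frame, in m); z points along the fingers, y is the direction in which the jaws open and shut (so a half turn about z gives the same grasp; the last joint's range is limited). The gripper opens to 92 mm and grips with 3 to 60 N. Pads are 19 mm wide; open, the fingers measure 130 mm over their backs; the gripper's body (75 mm by 190 mm) begins 47 mm behind the grasp point.
Start: joints at [-1.373, 0.342, 1.524, -0, 1.275, -0.146], TCP at [0.177, -0.494, 0.227] pointing down, gripper open.
Joint ranges: [-2.53, 2.53], [-0.77, 2.02], [0.04, 2.7], [-1, 4.14], [0.28, 2.66], [-3.11, 3.11]. Speed limits (rad/s): [2.57, 2.57, 3.14, 3.14, 3.14, 3.14].

### API

Orientations are given as [roll, pitch, yaw] about the fixed x, y, z axes, in that order (R = Rz(yaw) Ry(pitch) Rx(roll)).
In Python, from cell import observe, imaging, workorder, robot gives the robot as it stands. The module is installed in compiled form; this text tells all that it offers.
- The arm moves only by the tool send_rows, never from a script. Its argument "series" is a list of rows, each a list of 7 numbers: the shift along the tool's x, y, z in m, then the turn, a rotation vector about the tool's x, y, z in rad, then the closure, from 0 (fully open) to 1 (shut). A call has 1 to 5 rows; each row shifts and turns the commanded pose from where the row before left it, along the tool's axes as they then stand; what a row does not reach is not made up. A row lasts 1/12 s, in which the tool goes at most 41.7 mm and 7.16 degrees, less where a joint would pass 70% of its speed; a pose out of reach is approached as far as the arm can. A call is refused whole if a number of a shift passes 0.0417 or a number of a turn 0.125, either way. A call with a gripper value outside its range is refused whole. The fingers move at their own pace and stop on an object; "newtons" is the grip in N (left out, the last holds). Time passes only in rows, so rows that do not move let the fingers close. It gives the time, the measured TCP pose, the force and the opening at its end, in the units of the state.
- observe(): the state, without advancing time (a new reading comes with each control period).
- imaging.read_camera(name): name is "scene" or "top" or "wrist"; returns a dict with "color" (420x560x3 uint8, red, green, blue), "range_z" (420x560 float32, m along the optical axis (not along the pixel's ray), 0 where there is no reading), "vfov" (degrees; the focal length in pixels is half the picture's height over the tangent of half this angle, whatever the lens; pixels are square), "cx", "cy" (the principal point, pixels), "T" (4x4, takes a point from camera to world coordinates). Camera axes: x right, y down, z forward; pixel columns grow to the right and rows downward; lengths in m; the calibration is good to about 2 mm. The wrist camera is an equidistant fisheye: a pixel r from the principal point sees the ray r / f radians off the axis. A picture is of the moment at which its call begins.
- workorder.hand_in(): hands the job in, once; it reports no verdict.
The state is a dict: "time": time; "qpos": joint angles; "qvel": joint speeds; "joint_efforts": joint torques, N m; "tool_pos": TCP position; "tool_rot": TCP orientation; "contact_force": force on the tool from outside, world axes, zero at the start; "torque": the same for the moment, N m; "opening": finger opening in m.
Only numpy, scipy, OpenCV 4.12 (cv2) and the standard library are available. Lean on these libraries where they do the work, as an engineer would, in place of code of your own. Each camera call takes 0.05 s, during which the arm holds its last target.

## Working session

There is one attempt and no reset: what is moved stays moved. The work goes in short steps, Python scripts to look and compute and a tool call to move; the robot and the scene stay as the last step left them, time stands still between calls to the robot, and variables do not carry over. Pictures are saved under pics/ and viewed, and the job is handed in when it is done.

Besides the shell and the picture viewer there is one more tool, called after ">>>" as name(argument=value, ...) on one line, values as JSON. send_rows: Moves the arm, as the interface text tells. Its arguments: {"type":"object","properties":{"series":{"type":"array","items":{"type":"array","items":{"type":"number"}}},"newtons":{"type":"number"}},"required":["series"]}

```bash
ls; mkdir -p pics; cat > h.py <<'E'
import numpy as np,cv2
from cell import observe,imaging,workorder,robot
def cam(n):
    d=imaging.read_camera(n); d['f']=210/np.tan(np.radians(d['vfov'])/2); return d
def save(d,name,crop=None,s=1):
    im=d['color'][:,:,::-1]
    if crop: x0,y0,x1,y1=crop; im=im[y0:y1,x0:x1]
    im=cv2.resize(im,None,fx=s,fy=s,interpolation=cv2.INTER_CUBIC) if s!=1 else im
    cv2.imwrite('pics/'+name+'.png',im)
def cloud(d):
    v,u=np.mgrid[0:420,0:560].astype(float)
    z=d['range_z']; P=np.stack([(u-d['cx'])/d['f']*z,(v-d['cy'])/d['f']*z,z],-1)
    return P@d['T'][:3,:3].T+d['T'][:3,3]
def proj(d,p):
    q=np.linalg.inv(d['T'])@np.append(p,1); return d['f']*q[0]/q[2]+d['cx'],d['f']*q[1]/q[2]+d['cy']
E
python3 - <<'E'
from h import *
o=observe();print(o)
print(robot.grasp_offset)
for n in('scene','top','wrist'):
    d=cam(n);save(d,n+'0');print(n,d['f'],d['cx'],d['cy'],d['T'].round(3).tolist())
    np.savez('pics/'+n+'0.npz',**d)
E
```

```text
pics
{'time': 0.0, 'qpos': array([-1.37301522e+00,  3.42735733e-01,  1.52500039e+00,  2.21154698e-07,
        1.27540886e+00, -1.46006006e-01]), 'qvel': array([ 0.00042056,  0.0004522 , -0.00098381, -0.00059835, -0.00207613,
       -0.00049096]), 'joint_efforts': array([-9.75876719e-04, -4.31244242e+01, -2.44223642e+01,  7.18094129e-02,
        5.58630866e-02, -1.15667140e-04]), 'tool_pos': array([ 0.17689191, -0.49387381,  0.22604402]), 'tool_rot': array([-3.14005687e+00, -2.26054018e-04,  3.43786879e-01]), 'contact_force': array([-0.31294612,  0.08975347, -0.00627215]), 'torque': array([ 0.0126478 , -0.04636662,  0.04185959]), 'opening': 0.09175712801609345}
-0.0188
scene 466.31920999221694 283.0913165240487 216.83784096891566 [[-0.812, 0.36, -0.459, 1.005], [0.583, 0.529, -0.617, 0.543], [0.02, -0.769, -0.639, 0.792], [0.0, 0.0, 0.0, 1.0]]
top 522.6169487798621 284.2241281141324 212.21960722814276 [[0.002, -0.994, 0.107, 0.404], [-1.0, -0.001, 0.004, -0.075], [-0.004, -0.107, -0.994, 1.288], [0.0, 0.0, 0.0, 1.0]]
wrist 325.19226210127806 281.7626122747188 207.25415965268118 [[0.337, -0.904, -0.264, 0.249], [-0.941, -0.324, -0.093, -0.469], [-0.002, 0.28, -0.96, 0.385], [0.0, 0.0, 0.0, 1.0]]
```

View pics/scene0.png

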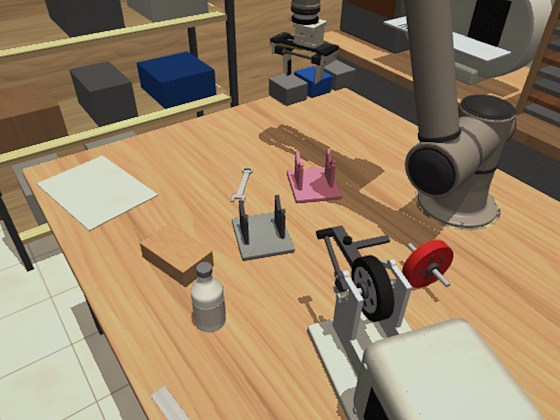

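View pics/top0.png

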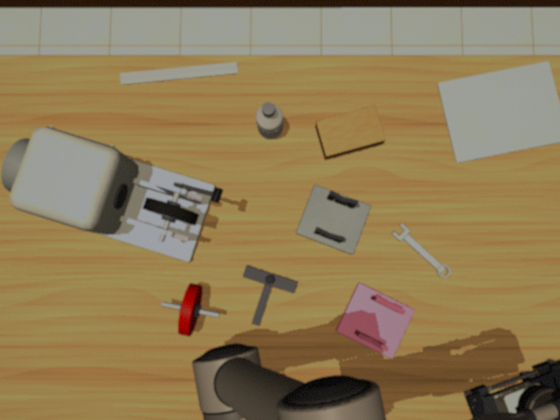

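View pics/wrist0.png

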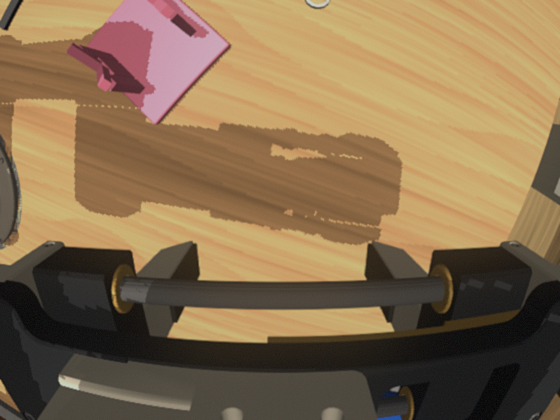

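```bash
python3 - <<'E'
from h import *
d=dict(np.load('pics/top0.npz'));save(d,'topcrop',(100,130,260,280),5)
P=cloud(d);C=d['color']
for (x0,y0,x1,y1,lo,hi) in [(100,130,235,270,.015,.025),(130,150,230,260,.165,.195),(130,150,230,260,.195,.22),(290,175,380,260,.01,.018),(290,175,380,260,.095,.11)]:
    S=P[y0:y1,x0:x1];m=(S[...,2]>lo)&(S[...,2]<hi)
    n,l,st,c=cv2.connectedComponentsWithStats(m.astype(np.uint8))
    print('--',lo,hi)
    for i in range(1,n):
        if st[i,4]<15: continue
        q=S[l==i]; r=cv2.minAreaRect(q[:,:2].astype(np.float32)*1000)
        print(st[i],c[i]+[x0,y0],q.mean(0).round(4),[np.round(a,1) for a in r])
E
```

```text
-- 0.015 0.025
[ 33  30  82  32 859] [168.36321304 176.89522701] [0.6272 0.2157 0.02  ] [array([619.4, 208.9]), array([213.1,  43. ]), np.float64(73.0)]
[ 24  55  49  44 938] [145.14498934 206.42430704] [0.554  0.2705 0.0201] [array([554.2, 262.2]), array([100.3,  82.7]), np.float64(72.8)]
[   3   61  109   72 2255] [167.84966741 233.15432373] [0.4887 0.2133 0.0201] [array([531.5, 240.6]), array([224.1, 170.3]), np.float64(72.8)]
-- 0.165 0.195
[ 25  31  42  18 314] [177.64968153 188.3566879 ] [0.5738 0.158  0.1818] [array([578.3, 162.5]), array([88.6, 22.5]), np.float64(72.9)]
[13 48  8 13 54] [146.48148148 203.33333333] [0.5408 0.2225 0.1866] [array([541. , 223.5]), array([15. , 25.1]), np.float64(75.3)]
[ 49  59  18  16 149] [188.93288591 216.68456376] [0.5128 0.1324 0.1823] [array([514.4, 136.5]), array([29.9, 26.4]), np.float64(72.5)]
[33 65  9  6 27] [166.59259259 217.77777778] [0.5115 0.1825 0.1713] [array([510.3, 180.4]), array([21.4,  8.5]), np.float64(74.0)]
[ 11  73  43  17 200] [161.295 230.97 ] [0.4825 0.1909 0.1804] [array([482.2, 190.1]), array([91.1,  9.9]), np.float6
[... 309 characters left out ...]
   10   75   70 2406] [332.93433084 220.31837074] [ 0.5211 -0.1886  0.014 ] [array([ 524.1, -190. ]), array([149.9, 130.1]), np.float64(69.2)]
-- 0.095 0.11
[39 15  9  8 37] [332.72972973 193.40540541] [ 0.575  -0.181   0.1001] [array([ 575.1, -181.8]), array([18.6, 10.2]), np.float64(69.4)]
[60 24  9  6 37] [354.27027027 201.37837838] [ 0.5567 -0.2301  0.1002] [array([ 556.8, -230.5]), array([17.7,  9.8]), np.float64(68.1)]
[25 52  9  7 34] [318.76470588 229.76470588] [ 0.4914 -0.1486  0.1   ] [array([ 491.2, -149.4]), array([17.7,  9.8]), np.float64(68.3)]
[45 60 11  7 39] [340.46153846 237.8974359 ] [ 0.473  -0.1978  0.0996] [array([ 473.5, -196.9]), array([22. ,  9.9]), np.float64(69.0)]
```

View pics/topcrop.png

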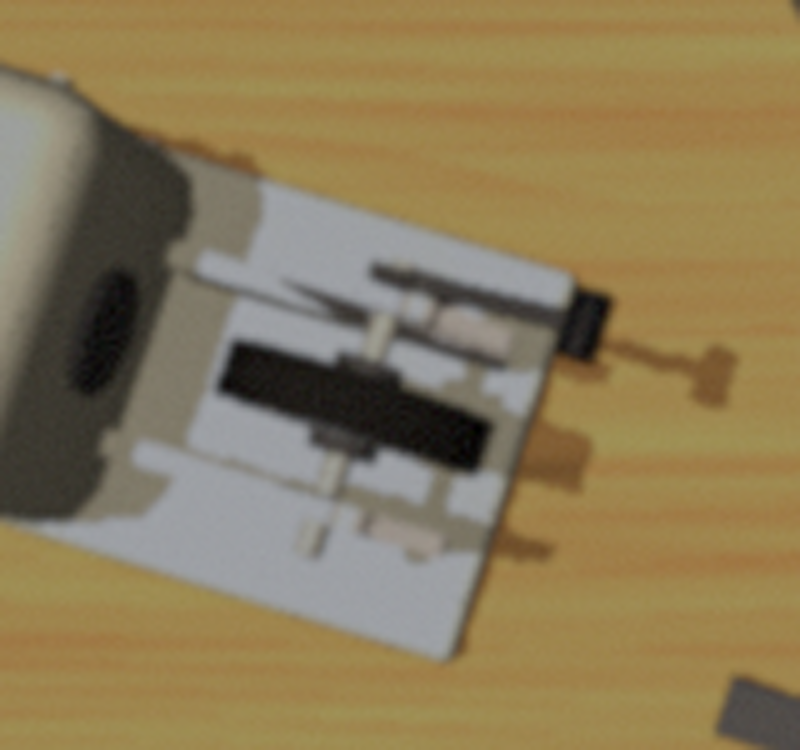

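```bash
python3 - <<'E'
from h import *
d=dict(np.load('pics/top0.npz'));P=cloud(d)
S=P[180:210,205:232];m=S[...,2]>.15
q=S[m];print('knob top',len(q),q.mean(0),q[:,2].max(),[np.round(a,1) for a in cv2.minAreaRect(q[:,:2].astype(np.float32)*1000)])
ex=np.array([.2924,.9563,0]);ey=np.array([-.9563,.2924,0]);ez=np.array([0,0,1]);o=np.array([.527,.1768,.15])
G=np.stack([ex,ey,ez])
s=dict(np.load('pics/scene0.npz'));Q=cloud(s);im=s['color'].copy()
L=(Q-o)@G.T
# wheel in scene
for nm,r in (('knob',(-.12,-.08,-.09,-.03,.04,.09)),('cheek-',(-.07,.1,-.056,-.038,0,.034)),('cheek+',(-.07,.1,.038,.056,0,.034)),('wheel',(-.07,.07,-.02,.02,.035,.07))):
    m=(L[...,0]>r[0])&(L[...,0]<r[1])&(L[...,1]>r[2])&(L[...,1]<r[3])&(L[...,2]>r[4])&(L[...,2]<r[5])
    if m.sum(): print(nm,m.sum(),(L[m].min(0)*1000).round(1),(L[m].max(0)*1000).round(1))
    Lt=(P-o)@G.T
    m=(Lt[...,0]>r[0])&(Lt[...,0]<r[1])&(Lt[...,1]>r[2])&(Lt[...,1]<r[3])&(Lt[...,2]>r[4])&(Lt[...,2]<r[5])
    if m.sum(): print(' top',nm,m.sum(),(Lt[m].min(0)*1000).round(1),(Lt[m].max(0)*1000).round(1))
for k in [(-.097,-.058,.066),(0,0,.06),(-.02,-.058,.03),(0,.068,0),(0,-.068,0)]:
    u,v=proj(s,o+G.T@np.array(k));cv2.circle(im,(int(round(u)),int(round(v))),2,(0,255,0),-1)
R=np.array([.5242,-.1898,.085]);
for k in (-.045,.045):
    u,v=proj(s,R+k*np.array([.9336,-.358,0]));cv2.circle(im,(int(round(u)),int(round(v))),2,(0,255,0),-1)
s['color']=im;save(s,'scenechk',(220,160,480,360),3)
E
```

```text
knob top 173 [0.55264336 0.07006182 0.23987368] 1.2876096796485532 [array([491. ,   4.3]), array([235.2,  32.1]), np.float64(45.4)]
knob 172 [-101.7  -74.5   59.5] [-80.2 -44.4  77.3]
 top knob 140 [-104.2  -72.8   61.2] [-80.3 -42.9  81.4]
cheek- 395 [-50.6 -55.8   0.1] [ 47.5 -42.6  33.9]
 top cheek- 241 [-54.3 -55.4   0.1] [ 45.6 -38.1  34. ]
cheek+ 470 [-52.6  39.1   0.1] [48.2 52.9 34. ]
 top cheek+ 199 [-54.1  38.3   1.1] [45.2 55.5 34. ]
wheel 781 [-44.3 -15.4  35.2] [51.5 13.1 61.9]
 top wheel 567 [-49.  -13.3  35. ] [50.8 13.4 63.6]
```

View pics/scenechk.png

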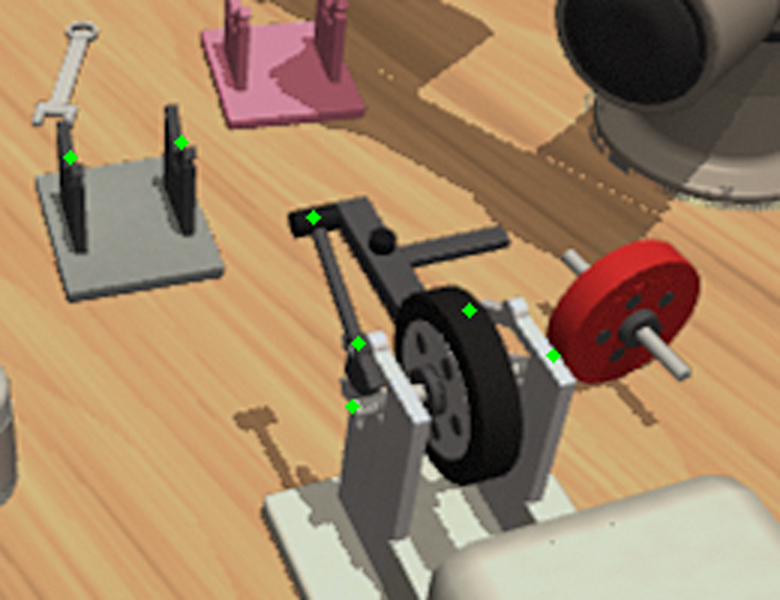

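>>> send_rows(series=[[0,0,-0.011,0,0,-0.093,0.35],[0,0,-0.011,0,0,-0.093,0.35],[0,0,-0.011,0,0,-0.093,0.35],[0,0,-0.011,0,0,-0.093,0.35],[0,0,-0.011,0,0,-0.093,0.35]], newtons=15)

```text
time: 0.57
tool_pos: [0.177, -0.4941, 0.2819]
tool_rot: [-3.141, -0.0, 0.813]
contact_force: [-0.7, 0.5, -0.3]
opening: 0.0629
```

>>> send_rows(series=[[0,0,-0.011,0,0,-0.093,0.35],[0,0,-0.011,0,0,-0.093,0.35],[0,0,-0.011,0,0,-0.093,0.35],[0,0,-0.011,0,0,-0.093,0.35],[0,0,-0.011,0,0,-0.093,0.35]])

```text
time: 0.98
tool_pos: [0.1769, -0.4941, 0.337]
tool_rot: [-3.141, -0.001, 1.278]
contact_force: [0.8, 1.6, 0.4]
opening: 0.0598
```

```bash
cat >> h.py <<'E'
from scipy.spatial.transform import Rotation as Ro
ex=np.array([.2924,.9563,0]);ey=np.array([-.9563,.2924,0]);ez=np.array([0,0,1.]);SEAT=np.array([.527,.1768,.15])
GR=np.stack([ex,ey,ez])
def world(g): return SEAT+GR.T@np.array(g)
def to(target,yaw=np.radians(73.)):
    o=observe();R=Ro.from_euler('xyz',o['tool_rot']).as_matrix()
    T=Ro.from_euler('xyz',[np.pi,0,yaw]).as_matrix()
    dp=R.T@(np.array(target)-o['tool_pos'])
    rv=Ro.from_matrix(R.T@T).as_rotvec()
    print('t',round(o['time'],2),'pos',o['tool_pos'].round(4),'g',((GR@(o['tool_pos']-SEAT))*1000).round(1),'rot',o['tool_rot'].round(3),'open',round(o['opening'],4),'F',o['contact_force'].round(1))
    print(' shift(mm)',(dp*1000).round(1),'turn',rv.round(4))
E
python3 - <<'E'
from h import *
to(world([-.097,-.058,.15]))
E
```

```text
t 0.98 pos [ 0.1769 -0.4941  0.337 ] g [-743.9  138.6  187. ] rot [-3.141e+00 -1.000e-03  1.278e+00] open 0.0598 F [0.8 1.6 0.4]
 shift(mm) [646.  199.4  37.3] turn [-0.0003 -0.0006  0.0043]
```

>>> send_rows(series=[[0.0323,0.01,0,0,0,0.001,0.35],[0.0323,0.01,0,0,0,0.001,0.35],[0.0323,0.01,0,0,0,0.001,0.35],[0.0323,0.01,0,0,0,0.001,0.35],[0.0323,0.01,0,0,0,0,0.35]])

```text
time: 1.4
tool_pos: [0.2728, -0.3532, 0.3365]
tool_rot: [-3.141, -0.0, 1.269]
contact_force: [1.1, -0.4, 0.4]
opening: 0.0597
```

>>> send_rows(series=[[0.0323,0.01,0,0,0,0,0.35],[0.0323,0.01,0,0,0,0,0.35],[0.0323,0.01,0,0,0,0,0.35],[0.0323,0.01,0,0,0,0,0.35],[0.0323,0.01,0,0,0,0,0.35]])

```text
time: 1.82
tool_pos: [0.3685, -0.2137, 0.3367]
tool_rot: [-3.142, 0.0, 1.27]
contact_force: [0.8, -0.9, 0.2]
opening: 0.0599
```

>>> send_rows(series=[[0.0323,0.01,0,0,0,0,0.35],[0.0323,0.01,0,0,0,0,0.35],[0.0323,0.01,0,0,0,0,0.35],[0.0323,0.01,0,0,0,0,0.35],[0.0323,0.01,0,0,0,0,0.35]])

```text
time: 2.23
tool_pos: [0.4641, -0.0742, 0.3366]
tool_rot: [-3.141, 0.0, 1.27]
contact_force: [0.5, -0.8, -0.2]
opening: 0.0596
```

```bash
python3 - <<'E'
from h import *
to(world([-.097,-.058,.15]))
E
```

```text
t 2.23 pos [ 0.4641 -0.0742  0.3366] g [-258.4  -13.3  186.6] rot [-3.141  0.     1.27 ] open 0.0596 F [ 0.5 -0.8 -0.2]
 shift(mm) [161.6  44.1  36.6] turn [-0.0002  0.0001 -0.0042]
```

>>> send_rows(series=[[0.0323,0.0089,0.0073,0,0,-0.004,0.35],[0.0323,0.0088,0.0073,0,0,0,0.35],[0.0323,0.0088,0.0073,0,0,0,0.35],[0.0323,0.0088,0.0073,0,0,0,0.35],[0.0323,0.0088,0.0073,0,0,0,0.35]])

```text
time: 2.65
tool_pos: [0.5536, 0.0673, 0.2995]
tool_rot: [-3.141, 0.0, 1.274]
contact_force: [-0.4, -0.0, -0.3]
opening: 0.06
```

```bash
python3 - <<'E'
from h import *
d=cam('wrist');save(d,'wrist1')
to(world([-.097,-.058,.055]))
# knob direction by ray: fisheye
T=np.linalg.inv(d['T'])
for g in ([-.097,-.058,.066],[-.097,-.043,.066],[-.097,-.073,.066],[0,0,.06]):
    q=T@np.append(world(g),1);th=np.arctan2(np.hypot(q[0],q[1]),q[2]);ph=np.arctan2(q[1],q[0])
    print(g,(d['cx']+d['f']*th*np.cos(ph)).round(1),(d['cy']+d['f']*th*np.sin(ph)).round(1))
E
```

```text
t 2.7 pos [0.5552 0.0719 0.2972] g [-92.1 -57.7 147.2] rot [-3.139e+00 -3.000e-03  1.277e+00] open 0.0597 F [-2.3  2.7 -3.3]
 shift(mm) [-5.1  0.6 92.2] turn [-0.0029 -0.0025  0.0027]
[-0.097, -0.058, 0.066] 281.5 213.3
[-0.097, -0.043, 0.066] 262.3 213.3
[-0.097, -0.073, 0.066] 300.8 213.3
[0, 0, 0.06] 205.5 89.0
```

View pics/wrist1.png

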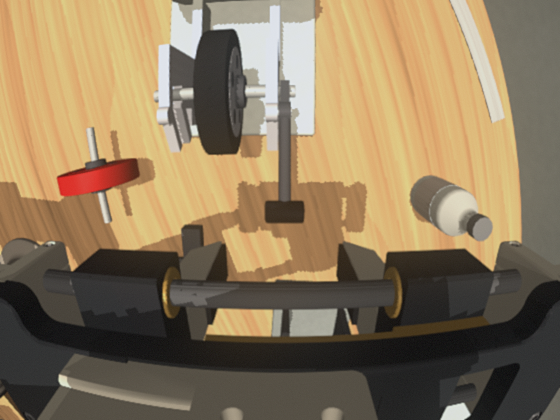

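>>> send_rows(series=[[-0.003,0.001,0.02,0,0,0,0.35],[-0.002,0,0.02,0,0,0,0.35],[0,0,0.02,0,0,0,0.35],[0,0,0.02,0,0,0,0.35],[0,0,0,0,0,0,0.35]])

```text
time: 3.12
tool_pos: [0.5504, 0.0606, 0.216]
tool_rot: [-3.134, 0.002, 1.274]
contact_force: [-0.4, -0.7, -1.9]
opening: 0.0595
```

```bash
python3 - <<'E'
from h import *
to(world([-.097,-.059,.054]))
E
```

```text
t 3.12 pos [0.5504 0.0606 0.216 ] g [-104.3  -56.3   66. ] rot [-3.134e+00  2.000e-03  1.274e+00] open 0.0595 F [-0.4 -0.7 -1.9]
 shift(mm) [ 7.3  2.8 12. ] turn [-0.0078  0.0023 -0.0002]
```

>>> send_rows(series=[[0.005,0,0.0065,0,0,0,0.35],[0,0,0.0065,0,0,0,0.35],[0,0,0,0,0,0,0.35],[0,0,0,0,0,0,0.35]])

```text
time: 3.45
tool_pos: [0.5543, 0.0654, 0.2077]
tool_rot: [3.141, -0.0, 1.274]
contact_force: [0.4, -0.9, -0.5]
opening: 0.0597
```

```bash
python3 - <<'E'
from h import *
to(world([-.097,-.059,.054]))
E
```

```text
t 3.45 pos [0.5543 0.0654 0.2077] g [-98.5 -58.7  57.7] rot [ 3.141 -0.     1.274] open 0.0597 F [ 0.4 -0.9 -0.5]
 shift(mm) [1.5 0.3 3.7] turn [ 0.0007 -0.0001 -0.0001]
```

Settled. Fine correction, then close gently.

>>> send_rows(series=[[0.0012,0,0.0035,0,0,0,0.5],[0,0,0,0,0,0,0.9],[0,0,0,0,0,0,0.9],[0,0,0,0,0,0,0.9],[0,0,0,0,0,0,0.9]], newtons=12)

```text
time: 3.87
tool_pos: [0.5546, 0.0664, 0.2039]
tool_rot: [3.141, -0.0, 1.274]
contact_force: [1.8, -1.6, 0.4]
opening: 0.0309
```

>>> send_rows(series=[[0,0,0,0,0,0,0.9],[0,0,0,0,0,0,0.9]])

```text
time: 4.03
tool_pos: [0.5551, 0.0663, 0.204]
tool_rot: [3.14, -0.0, 1.274]
contact_force: [3.4, -1.1, 0.6]
opening: 0.0302
```

```bash
python3 - <<'E'
from h import *
to(world([-.097,-.059,.054]))
# arc rows: knob displacement in grinder (x,z) -> tool (x, -z)
a=np.linspace(0,2.4,14);x=-85*np.cos(.436+a);z=85*np.sin(.436+a)
print(np.c_[np.diff(x),-np.diff(z)].round(1).tolist())
E
```

```text
t 4.03 pos [0.5551 0.0663 0.204 ] g [-97.5 -59.2  54. ] rot [ 3.14  -0.     1.274] open 0.0302 F [ 3.4 -1.1  0.6]
 shift(mm) [ 0.5 -0.2  0. ] turn [ 0.0016 -0.0002 -0.0004]
[[7.9, -13.5], [10.2, -11.9], [12.3, -9.8], [13.8, -7.4], [15.0, -4.7], [15.6, -1.9], [15.6, 1.0], [15.2, 3.9], [14.2, 6.6], [12.8, 9.1], [10.9, 11.3], [8.6, 13.1], [6.1, 14.4]]
```

Gripped at 30 mm (barrel length). Swing along the arc.

>>> send_rows(series=[[0.0079,0,-0.0135,0,0,0,0.9],[0.0102,0,-0.0119,0,0,0,0.9],[0.0123,0,-0.0098,0,0,0,0.9],[0.0138,0,-0.0074,0,0,0,0.9],[0,0,0,0,0,0,0.9]])

```text
time: 4.45
tool_pos: [0.5686, 0.11, 0.2477]
tool_rot: [3.138, -0.001, 1.275]
contact_force: [3.0, -1.8, 5.8]
opening: 0.0304
```

>>> send_rows(series=[[0.015,0,-0.0047,0,0,0,0.9],[0.0156,0,-0.0019,0,0,0,0.9],[0.0156,0,0.001,0,0,0,0.9],[0.0152,0,0.0039,0,0,0,0.9],[0,0,0,0,0,0,0.9]])

```text
time: 4.87
tool_pos: [0.5871, 0.17, 0.2482]
tool_rot: [3.138, -0.003, 1.275]
contact_force: [5.8, 1.2, 5.9]
opening: 0.0302
```

```bash
python3 - <<'E'
from h import *
a=2.4*8/13+.436
to(world([-.02-.085*np.cos(a),-.059,.03+.085*np.sin(a)-.012]))
E
```

```text
t 4.87 pos [0.5871 0.17   0.2482] g [ 11.1 -59.5  98.2] rot [ 3.138e+00 -3.000e-03  1.275e+00] open 0.0302 F [5.8 1.2 5.9]
 shift(mm) [-2.6 -0.5  0.1] turn [ 0.0036 -0.0031  0.0013]
```

>>> send_rows(series=[[0.0142,0,0.0066,0,0,0,0.9],[0.0128,0,0.0091,0,0,0,0.9],[0.0109,0,0.0113,0,0,0,0.9],[0.0086,0,0.0131,0,0,0,0.9],[0,0,0,0,0,0,0.9]])

```text
time: 5.28
tool_pos: [0.601, 0.2149, 0.2063]
tool_rot: [3.138, -0.004, 1.275]
contact_force: [8.5, 3.7, 2.3]
opening: 0.0296
```

>>> send_rows(series=[[0.003,0,0.0072,0,0,0,0.9],[0.003,0,0.0072,0,0,0,0.9],[0,0,0,0,0,0,0.9],[0,0,0,0,0,0,0.9]])

```text
time: 5.62
tool_pos: [0.6025, 0.2198, 0.1934]
tool_rot: [3.138, -0.005, 1.275]
contact_force: [8.1, 4.7, 0.7]
opening: 0.0298
```

```bash
python3 - <<'E'
from h import *
a=2.4+.436
to(world([-.02-.085*np.cos(a),-.059,.03+.085*np.sin(a)-.012]))
E
```

```text
t 5.62 pos [0.6025 0.2198 0.1934] g [ 63.1 -59.6  43.4] rot [ 3.138 -0.005  1.275] open 0.0298 F [8.1 4.7 0.7]
 shift(mm) [-2.1 -0.6 -0.2] turn [ 0.0034 -0.0046  0.0006]
```

>>> send_rows(series=[[-0.001,0,0.003,0,0,0,0.9],[0,0,0.0015,0,0,0,0.9],[0,0,0,0,0,0,0.9],[0,0,0,0,0,0,0.9]])

```text
time: 5.95
tool_pos: [0.6027, 0.2201, 0.19]
tool_rot: [3.137, -0.008, 1.275]
contact_force: [8.7, 9.5, 2.4]
opening: 0.0297
```

```bash
python3 - <<'E'
from h import *
a=2.4+.436
to(world([-.02-.085*np.cos(a),-.059,.03+.085*np.sin(a)-.012]))
d=cam('scene');save(d,'scene2',(280,160,480,340),4)
E
```

```text
t 5.95 pos [0.6027 0.2201 0.19  ] g [ 63.5 -59.7  40. ] rot [ 3.137 -0.008  1.275] open 0.0297 F [8.7 9.5 2.4]
 shift(mm) [-2.5 -0.7 -3.6] turn [ 0.005  -0.0079  0.0009]
```

View pics/scene2.png

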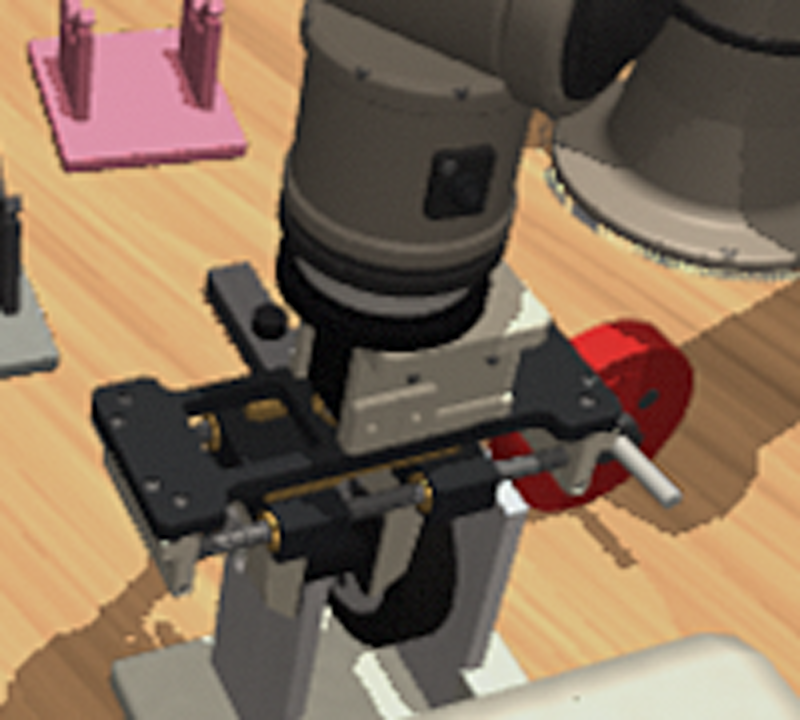

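>>> send_rows(series=[[0,0,0,0,0,0,0.46],[0,0,0,0,0,0,0.46],[0,0,0,0,0,0,0.46],[0,0,-0.02,0,0,0,0.46],[0,0,-0.03,0,0,0,0.46]])

```text
time: 6.42
tool_pos: [0.5982, 0.2162, 0.2353]
tool_rot: [-3.133, 0.005, 1.274]
contact_force: [0.9, -0.3, 0.1]
opening: 0.0495
```

>>> send_rows(series=[[0,0,-0.03,0,0,0,0.46],[-0.02,-0.02,-0.03,0,0,0,0.5],[-0.02,-0.02,0,0,0,0,0.5],[-0.02,-0.02,0,0,0,0,0.5],[0,0,0,0,0,0,0.5]])

```text
time: 6.83
tool_pos: [0.521, 0.1753, 0.299]
tool_rot: [-3.138, 0.002, 1.273]
contact_force: [1.0, 0.3, 0.2]
opening: 0.046
```

```bash
python3 - <<'E'
from h import *
to(world([0,0,.13]))
for n in('wrist','top','scene'):
    d=cam(n);save(d,n+'3');np.savez('pics/'+n+'3.npz',**d)
    if n!='wrist':
        L=(cloud(d)-SEAT)@GR.T
        m=(L[...,0]>-.12)&(L[...,0]<.1)&(L[...,1]>-.08)&(L[...,1]<-.054)&(L[...,2]>.034)&(L[...,2]<.075)
        print(n,m.sum(), (L[m].min(0)*1e3).round(),(L[m].max(0)*1e3).round() ) if m.any() else print(n,0)
        k=m&(L[...,0]>.055)
        if k.any():print(np.median(L[k],0)*1e3,(L[k].max(0)*1e3).round(1))
    else:
        for g in ([.061,-.058,.055],[0,0,.06]):
            q=np.linalg.inv(d['T'])@np.append(world(g),1);th=np.arctan2(np.hypot(q[0],q[1]),q[2]);ph=np.arctan2(q[1],q[0])
            print(g,(d['cx']+d['f']*th*np.cos(ph)).round(1),(d['cy']+d['f']*th*np.sin(ph)).round(1))
E
```

```text
t 6.83 pos [0.521  0.1753 0.299 ] g [ -3.2   5.3 149. ] rot [-3.138e+00  2.000e-03  1.273e+00] open 0.046 F [1.  0.3 0.2]
 shift(mm) [ 3.3  5.3 19. ] turn [-0.0035  0.0023 -0.0007]
[0.061, -0.058, 0.055] 361.9 130.8
[0, 0, 0.06] 287.9 207.1
top 123 [-47. -74.  34.] [ 58. -54.  67.]
[ 56.2041927  -71.21623632  63.38381521] [ 58.  -67.4  65. ]
scene 406 [-45. -75.  34.] [ 72. -54.  69.]
[ 66.94621938 -66.23229667  63.81213669] [ 72.1 -54.   68.6]
```

View pics/wrist3.png

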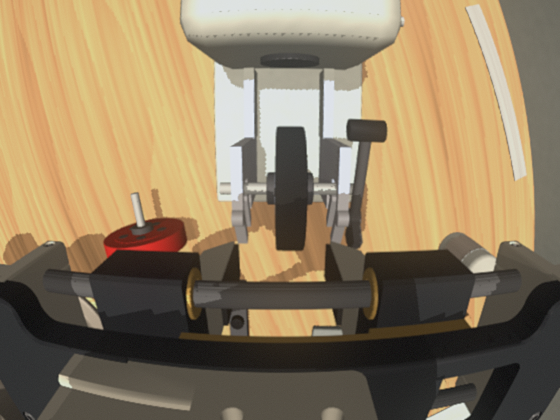

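View pics/scene3.png

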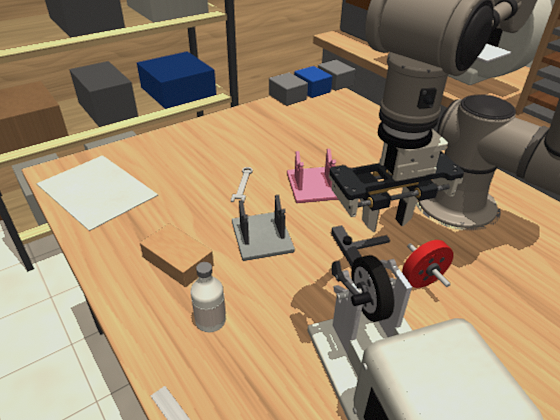

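>>> send_rows(series=[[0,0,0,0,0,0,0.565],[0,0,0,0,0,0,0.565],[0,0,0,0,0,0,0.565]])

```text
time: 7.23
tool_pos: [0.526, 0.1771, 0.2984]
tool_rot: [-3.141, 0.0, 1.274]
contact_force: [-0.2, 0.5, 0.4]
opening: 0.0399
```

```bash
python3 - <<'E'
from h import *
to(world([0,-.0007,.026]))
E
```

```text
t 7.23 pos [0.526  0.1771 0.2984] g [  0.    1.  148.4] rot [-3.141  0.     1.274] open 0.0399 F [-0.2  0.5  0.4]
 shift(mm) [  0.    1.8 122.4] turn [-0.0007  0.0004 -0.0001]
```

>>> send_rows(series=[[0,0.0018,0.025,0,0,0,0.565],[0,0,0.03,0,0,0,0.565],[0,0,0.02,0,0,0,0.565],[0,0,0,0,0,0,0.565],[0,0,0,0,0,0,0.565]])

```text
time: 7.65
tool_pos: [0.5271, 0.1764, 0.2233]
tool_rot: [-3.14, 0.001, 1.274]
contact_force: [-0.7, 0.4, 0.5]
opening: 0.0398
```

```bash
python3 - <<'E'
from h import *
to(world([0,-.0007,.026]))
d=cam('wrist');save(d,'wrist4')
E
```

```text
t 7.65 pos [0.5271 0.1764 0.2233] g [-0.3 -0.2 73.3] rot [-3.140e+00  1.000e-03  1.274e+00] open 0.0398 F [-0.7  0.4  0.5]
 shift(mm) [ 0.4  0.6 47.3] turn [-0.002   0.0011 -0.0002]
```

View pics/wrist4.png

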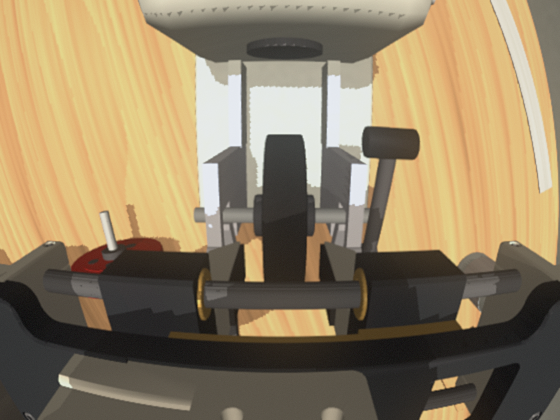

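>>> send_rows(series=[[0,0,0.015,0,0,0,0.565],[0,0,0.015,0,0,0,0.565],[0,0,0.015,0,0,0,0.565],[0,0,0,0,0,0,0.565],[0,0,0,0,0,0,0.565]])

```text
time: 8.12
tool_pos: [0.5279, 0.1765, 0.1802]
tool_rot: [3.14, -0.001, 1.274]
contact_force: [-0.4, 0.6, 0.6]
opening: 0.0397
```

>>> send_rows(series=[[0,0,0,0,0,0,0.9],[0,0,0,0,0,0,0.9],[0,0,0,0,0,0,0.9],[0,0,0,0,0,0,0.9],[0,0,0,0,0,0,0.9]], newtons=40)

```text
time: 8.53
tool_pos: [0.528, 0.1765, 0.1804]
tool_rot: [3.139, -0.001, 1.274]
contact_force: [0.8, 1.2, 5.5]
opening: 0.0258
```

```bash
python3 - <<'E'
from h import *
to(world([0,-.0007,.026]))
E
```

```text
t 8.53 pos [0.528  0.1765 0.1804] g [-0.  -1.1 30.4] rot [ 3.139e+00 -1.000e-03  1.274e+00] open 0.0258 F [0.8 1.2 5.5]
 shift(mm) [ 0.  -0.4  4.4] turn [ 0.0025 -0.0012 -0.0003]
```

>>> send_rows(series=[[0,0,-0.003,0,0,0,0.9],[0,0,-0.003,0,0,0,0.9],[0,0,-0.003,0,0,0,0.9],[0,0,0,0,0,0,0.9],[0,0,0,0,0,0,0.9]])

```text
time: 8.95
tool_pos: [0.527, 0.1763, 0.1877]
tool_rot: [-3.141, 0.0, 1.274]
contact_force: [0.2, 0.3, -6.1]
opening: 0.0256
```

```bash
python3 - <<'E'
from h import *
to(world([0,-.001,.0394]))
d=cam('scene');save(d,'scene5',(280,200,460,360),4)
d=cam('wrist');save(d,'wrist5')
print(observe()['torque'])
E
```

```text
t 8.95 pos [0.527  0.1763 0.1877] g [-0.5 -0.2 37.7] rot [-3.141  0.     1.274] open 0.0256 F [ 0.2  0.3 -6.1]
 shift(mm) [ 0.5  0.8 -1.7] turn [-0.0006  0.0004 -0.0003]
[-0.00428214 -0.06660567 -0.03290672]
```

View pics/scene5.png

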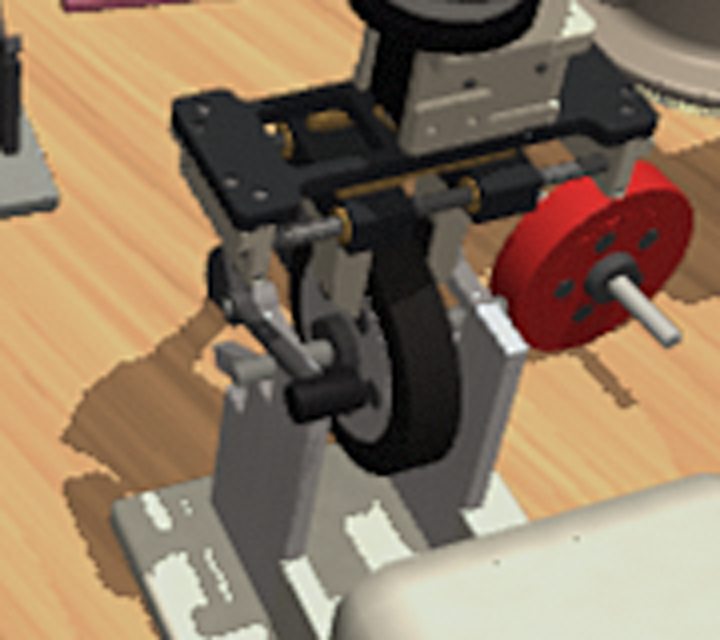

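View pics/wrist5.png

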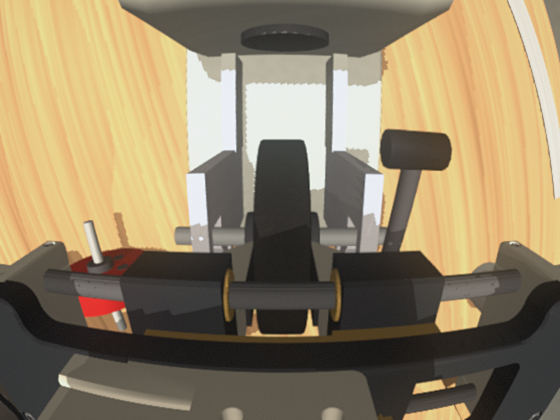

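>>> send_rows(series=[[-0.0035,0,-0.001,0,0,0,0.9],[-0.0035,0,-0.0005,0,0,0,0.9],[-0.0035,0,0,0,0,0,0.9],[-0.0035,0,0,0,0,0,0.9],[0,0,0,0,0,0,0.9]])

```text
time: 9.47
tool_pos: [0.5229, 0.1621, 0.1895]
tool_rot: [-3.141, 0.001, 1.273]
contact_force: [0.2, -0.6, -6.1]
opening: 0.0262
```

```bash
python3 - <<'E'
from h import *
to(world([-.014,-.0007,.0384]))
E
```

```text
t 9.47 pos [0.5229 0.1621 0.1895] g [-15.3  -0.4  39.5] rot [-3.141e+00  1.000e-03  1.273e+00] open 0.0262 F [ 0.2 -0.6 -6.1]
 shift(mm) [1.3 0.3 1.1] turn [-0.0001  0.0005 -0.001 ]
```

>>> send_rows(series=[[-0.005,0,0.0042,0,0,0,0.9],[-0.006,0,0.0042,0,0,0,0.9],[-0.006,0,0.0042,0,0,0,0.9],[0,0,0,0,0,0,0.9]])

```text
time: 9.8
tool_pos: [0.517, 0.1454, 0.1756]
tool_rot: [-3.139, 0.002, 1.273]
contact_force: [-0.5, 0.1, -6.4]
opening: 0.0258
```

```bash
python3 - <<'E'
from h import *
to(world([-.032,-.0007,.0384-.0126]))
E
```

```text
t 9.8 pos [0.517  0.1454 0.1756] g [-33.    0.4  25.6] rot [-3.139e+00  2.000e-03  1.273e+00] open 0.0258 F [-0.5  0.1 -6.4]
 shift(mm) [ 1.   1.1 -0.3] turn [-0.0024  0.0018 -0.0011]
```

>>> send_rows(series=[[-0.006,0.0005,0.0042,0,0,0,0.9],[-0.006,0,0.0042,0,0,0,0.9],[-0.006,0,0.0042,0,0,0,0.9],[0,0,0,0,0,0,0.9]])

```text
time: 10.13
tool_pos: [0.5124, 0.1281, 0.1632]
tool_rot: [-3.14, 0.002, 1.273]
contact_force: [-1.1, -0.6, -6.0]
opening: 0.0261
```

```bash
python3 - <<'E'
from h import *
to(world([-.050,-.0007,.0384-.0252]))
E
```

```text
t 10.13 pos [0.5124 0.1281 0.1632] g [-50.9  -0.3  13.2] rot [-3.140e+00  2.000e-03  1.273e+00] open 0.0261 F [-1.1 -0.6 -6. ]
 shift(mm) [ 0.9  0.4 -0. ] turn [-0.002   0.0015 -0.0011]
```

>>> send_rows(series=[[-0.006,0,0.0042,0,0,0,0.9],[-0.006,0,0.003,0,0,0,0.9],[-0.01,0,0,0,0,0,0.9],[-0.015,0,0,0,0,0,0.9],[-0.015,0,0,0,0,0,0.9]])

```text
time: 10.55
tool_pos: [0.4978, 0.0787, 0.157]
tool_rot: [3.142, 0.0, 1.275]
contact_force: [-0.3, -0.1, -4.9]
opening: 0.0256
```

>>> send_rows(series=[[-0.015,0,-0.01,0,0,0,0.9],[-0.015,0,-0.02,0,0,0,0.9],[-0.015,0,-0.02,0,0,0,0.9],[-0.01,0,-0.02,0,0,0,0.9],[0,0,0,0,0,0,0.9]])

```text
time: 10.97
tool_pos: [0.4834, 0.0247, 0.231]
tool_rot: [3.134, -0.0, 1.272]
contact_force: [1.7, -0.8, -4.8]
opening: 0.0256
```

```bash
python3 - <<'E'
from h import *
Z=.085+.0304
to([.5242,-.1898,Z+.07],np.radians(69))
d=cam('scene');save(d,'scene6')
E
```

```text
t 10.97 pos [0.4834 0.0247 0.231 ] g [-158.2   -2.8   81. ] rot [ 3.134 -0.     1.272] open 0.0256 F [ 1.7 -0.8 -4.8]
 shift(mm) [-193.   101.8   46.3] turn [ 0.0075 -0.0006  0.0677]
```

View pics/scene6.png

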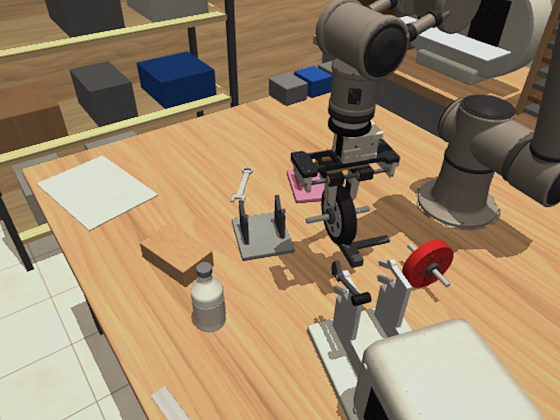

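>>> send_rows(series=[[-0.0193,0.0102,0,0,0,0.0067,0.9],[-0.0193,0.0102,0,0,0,0.0067,0.9],[-0.0193,0.0102,0,0,0,0.0067,0.9],[-0.0193,0.0102,0,0,0,0.0067,0.9],[-0.0193,0.0102,0,0,0,0.0067,0.9]])

```text
time: 11.43
tool_pos: [0.5006, -0.0808, 0.2255]
tool_rot: [-3.139, -0.0, 1.241]
contact_force: [0.2, -0.1, -5.5]
opening: 0.0259
```

>>> send_rows(series=[[-0.0193,0.0102,0,0,0,0.0067,0.9],[-0.0193,0.0102,0,0,0,0.0067,0.9],[-0.0193,0.0102,0,0,0,0.0067,0.9],[-0.015,0.0102,0,0,0,0.0067,0.9],[-0.012,0.007,0,0,0,0.0067,0.9]])

```text
time: 11.85
tool_pos: [0.5175, -0.1775, 0.2254]
tool_rot: [-3.14, -0.0, 1.206]
contact_force: [0.8, -0.5, -6.0]
opening: 0.0258
```

>>> send_rows(series=[[0,0,0,0,0,0,0.9],[0,0,0,0,0,0,0.9],[0,0,0,0,0,0,0.9]])

```text
time: 12.1
tool_pos: [0.5173, -0.1755, 0.2264]
tool_rot: [-3.14, -0.001, 1.207]
contact_force: [-0.7, -0.3, -5.1]
opening: 0.0258
```

```bash
python3 - <<'E'
from h import *
Z=.085+.0304
to([.5242,-.1898,Z+.07],np.radians(69))
for n in('wrist','top','scene'):
    d=cam(n);save(d,n+'7');np.savez('pics/'+n+'7.npz',**d)
E
```

```text
t 12.1 pos [ 0.5173 -0.1755  0.2264] g [-339.7  -93.7   76.4] rot [-3.140e+00 -1.000e-03  1.207e+00] open 0.0258 F [-0.7 -0.3 -5.1]
 shift(mm) [-11.   11.6  40.9] turn [-0.0017 -0.0007  0.003 ]
```

View pics/wrist7.png

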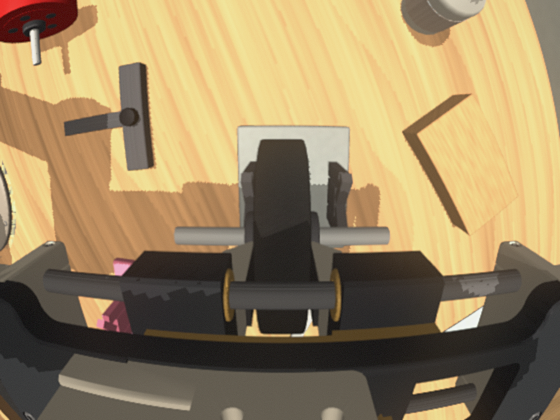

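View pics/top7.png

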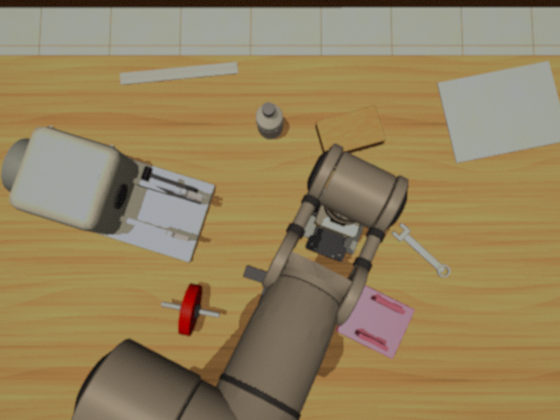

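View pics/scene7.png

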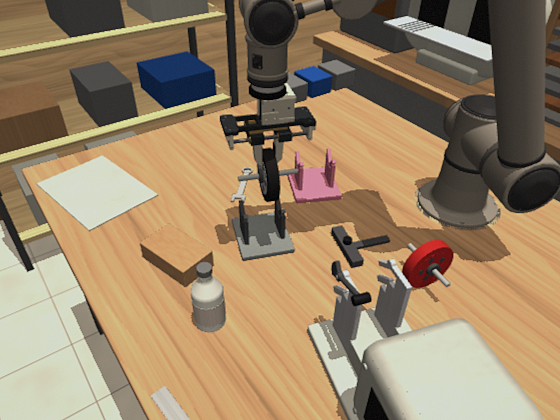

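```bash
python3 - <<'E'
from h import *
tp=np.array([.5173,-.1755,.2264]);R=Ro.from_euler('xyz',[np.pi,0,1.207]).as_matrix()
for n in('scene','top'):
    d=dict(np.load(f'pics/{n}7.npz'));L=(cloud(d)-tp)@R*1000
    # axle ends: |y| 35..75 z 15..50
    for s in(-1,1):
        m=(s*L[...,1]>26)&(s*L[...,1]<80)&(abs(L[...,0])<30)&(L[...,2]>12)&(L[...,2]<55)
        q=L[m]
        if len(q)>5: print(n,'axle',s,len(q),np.median(q,0).round(1),q.min(0).round(1),q.max(0).round(1))
    m=(abs(L[...,1])<20)&(abs(L[...,0])<80)&(L[...,2]>0)&(L[...,2]<110);q=L[m]
    if len(q)>5: print(n,'wheel',len(q),q.min(0).round(1),q.max(0).round(1))
    if n=='scene':
        im=d['color'].copy()
        for g in [(0,68,30.4),(0,-68,30.4)]:
            u,v=proj(d,tp+R@(np.array(g)/1000));cv2.circle(im,(int(round(u)),int(round(v))),1,(0,255,0),-1)
        d['color']=im;save(d,'s7c',(210,120,330,260),5)
E
```

```text
scene axle -1 97 [  6.2 -46.1  27.6] [ -1.3 -68.1  22.7] [ 11.3 -26.   36.3]
scene axle 1 100 [ 6.5 48.  27.6] [-1.7 27.2 23.8] [13.7 67.4 36.8]
scene wheel 526 [-54.5 -13.8   0. ] [65.3 19.5 88.8]
top wheel 25 [-57.9 -15.7   0.4] [43.8 -3.9 65.1]
```

View pics/s7c.png

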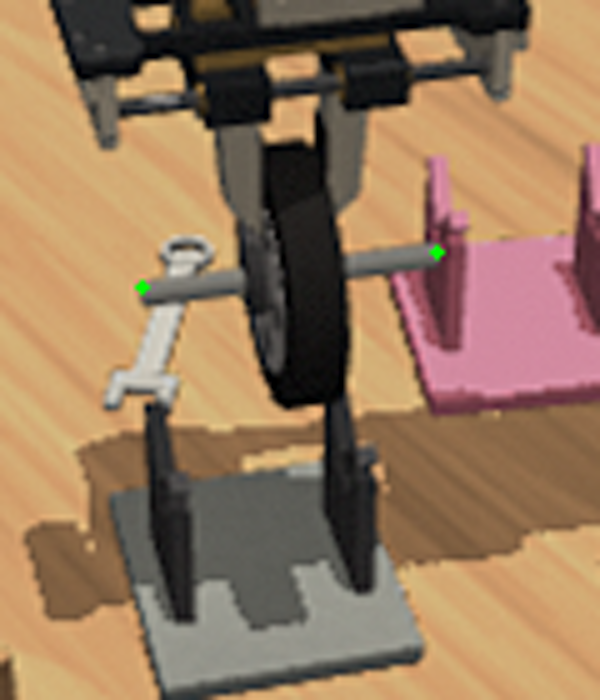

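>>> send_rows(series=[[-0.006,0.006,0.01,0,0,0.003,0.9],[-0.006,0.0056,0.01,0,0,0,0.9],[0,0,0.015,0,0,0,0.9],[0,0,0.01,0,0,0,0.9],[0,0,0,0,0,0,0.9]])

```text
time: 12.67
tool_pos: [0.5227, -0.1915, 0.1787]
tool_rot: [-3.135, -0.001, 1.203]
contact_force: [-0.5, 0.2, -5.5]
opening: 0.0257
```

>>> send_rows(series=[[0,0,0.01,0,0,0,0.9],[0,0,0.01,0,0,0,0.9],[0,0,0.01,0,0,0,0.9],[0,0,0,0,0,0,0.9],[0,0,0,0,0,0,0.9]])

```text
time: 13.08
tool_pos: [0.5238, -0.1916, 0.1514]
tool_rot: [-3.14, -0.0, 1.204]
contact_force: [0.8, 0.5, -5.5]
opening: 0.0258
```

```bash
python3 - <<'E'
from h import *
to([.5242,-.1898,.116],np.radians(69))
d=cam('scene');save(d,'s8',(210,140,330,270),5)
d=cam('wrist');save(d,'w8')
E
```

```text
t 13.08 pos [ 0.5238 -0.1916  0.1514] g [-353.2 -104.7    1.4] rot [-3.14  -0.     1.204] open 0.0258 F [ 0.8  0.5 -5.5]
 shift(mm) [ 1.8 -0.2 35.4] turn [-0.0015 -0.0001 -0.0004]
```

View pics/s8.png

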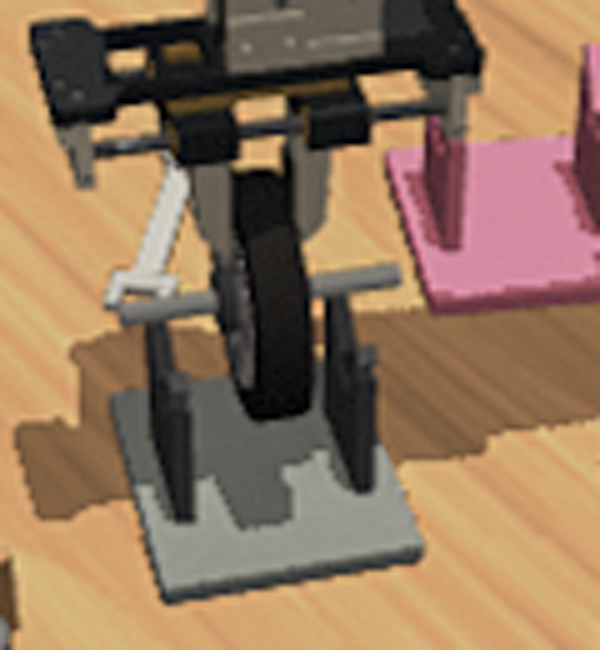

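View pics/w8.png

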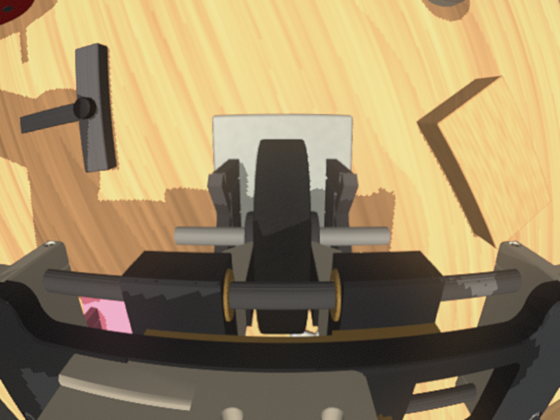

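>>> send_rows(series=[[0.001,0,0.008,0,0,0,0.9],[0,0,0.008,0,0,0,0.9],[0,0,0.006,0,0,0,0.9],[0,0,0.004,0,0,0,0.9],[0,0,0,0,0,0,0.9]])

```text
time: 13.6
tool_pos: [0.5238, -0.1905, 0.1247]
tool_rot: [-3.139, -0.0, 1.204]
contact_force: [-1.3, 0.2, -6.2]
opening: 0.0258
```

>>> send_rows(series=[[0,0,0.002,0,0,0,0.9],[0,0,0.002,0,0,0,0.9],[0,0,0,0,0,0,0.9],[0,0,0,0,0,0,0.9]])

```text
time: 13.93
tool_pos: [0.5246, -0.191, 0.1222]
tool_rot: [3.141, 0.0, 1.204]
contact_force: [-0.5, -0.2, -6.0]
opening: 0.0257
```

```bash
python3 - <<'E'
from h import *
to([.5242,-.1898,.116],np.radians(69))
E
```

```text
t 13.93 pos [ 0.5246 -0.191   0.1222] g [-352.4 -105.2  -27.8] rot [3.141 0.    1.204] open 0.0257 F [-0.5 -0.2 -6. ]
 shift(mm) [ 0.9 -0.8  6.2] turn [ 0.0002  0.0001 -0.0005]
```

>>> send_rows(series=[[0,0,0.0015,0,0,0,0.9],[0,0,0.0015,0,0,0,0.9],[0,0,0,0,0,0,0.9],[0,0,0,0,0,0,0.9]])

```text
time: 14.27
tool_pos: [0.5245, -0.1909, 0.119]
tool_rot: [-3.141, 0.0, 1.204]
contact_force: [0.1, 0.1, -5.2]
opening: 0.026
```

>>> send_rows(series=[[0,0,0.001,0,0,0,0.9],[0,0,0.001,0,0,0,0.9],[0,0,0,0,0,0,0.9],[0,0,0,0,0,0,0.9]])

```text
time: 14.6
tool_pos: [0.5245, -0.1909, 0.117]
tool_rot: [-3.141, 0.0, 1.204]
contact_force: [0.2, 0.4, -5.0]
opening: 0.0252
```

>>> send_rows(series=[[0,0,0.001,0,0,0,0.9],[0,0,0,0,0,0,0.9],[0,0,0,0,0,0,0.9]])

```text
time: 14.85
tool_pos: [0.5246, -0.1911, 0.1162]
tool_rot: [3.141, 0.0, 1.204]
contact_force: [0.7, -0.8, -4.4]
opening: 0.0258
```

>>> send_rows(series=[[0,0,0.001,0,0,0,0.9],[0,0,0,0,0,0,0.9],[0,0,0,0,0,0,0.9]])

```text
time: 15.1
tool_pos: [0.5247, -0.1914, 0.1157]
tool_rot: [3.141, 0.001, 1.204]
contact_force: [-1.9, -1.8, 1.3]
opening: 0.0258
```

>>> send_rows(series=[[0,0,0.001,0,0,0,0.9],[0,0,0,0,0,0,0.9],[0,0,0,0,0,0,0.9]])

```text
time: 15.35
tool_pos: [0.5247, -0.1916, 0.1154]
tool_rot: [3.14, 0.001, 1.204]
contact_force: [-3.6, -2.3, 7.8]
opening: 0.0257
```

```bash
python3 - <<'E'
from h import *
to([.5242,-.1898,.1154],np.radians(69))
d=cam('scene');save(d,'s9',(210,140,330,270),5)
E
```

```text
t 15.35 pos [ 0.5247 -0.1916  0.1154] g [-352.9 -105.5  -34.6] rot [3.140e+00 1.000e-03 1.204e+00] open 0.0257 F [-3.6 -2.3  7.8]
 shift(mm) [ 1.5 -1.1  0. ] turn [ 0.0017  0.0011 -0.0002]
```

View pics/s9.png

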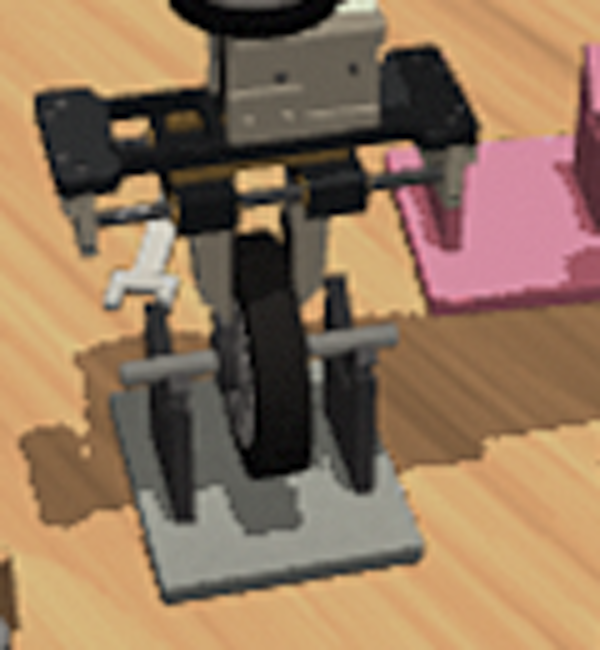

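>>> send_rows(series=[[0,0,-0.001,0,0,0,0.9],[0,0,0,0,0,0,0.9],[0,0,0,0,0,0,0.68],[0,0,0,0,0,0,0.6],[0,0,0,0,0,0,0.45]], newtons=5)

```text
time: 15.82
tool_pos: [0.5247, -0.1907, 0.115]
tool_rot: [3.141, -0.0, 1.204]
contact_force: [0.4, -0.3, -0.5]
opening: 0.0381
```

>>> send_rows(series=[[0,0,0,0,0,0,0.45],[0,0,0,0,0,0,0.45],[0,0,-0.01,0,0,0,0.45],[0,0,-0.02,0,0,0,0.45],[0,0,-0.03,0,0,0,0.45]])

```text
time: 16.23
tool_pos: [0.5233, -0.1902, 0.1742]
tool_rot: [-3.137, -0.001, 1.204]
contact_force: [0.2, 0.7, 0.4]
opening: 0.0503
```

>>> send_rows(series=[[0,0,-0.035,0,0,0,0.45],[0,0,-0.035,0,0,0,0.45],[-0.03,0,-0.03,0,0,0,0.45],[-0.035,0,0,0,0,0,0.45],[-0.035,0,0,0,0,0,0.45]])

```text
time: 16.65
tool_pos: [0.4894, -0.2847, 0.2782]
tool_rot: [3.136, 0.002, 1.206]
contact_force: [-0.0, -1.4, -1.2]
opening: 0.0506
```

>>> send_rows(series=[[-0.035,0,0,0,0,0,0.45],[-0.035,0,0,0,0,0,0.45],[-0.02,0,0,0,0,0,0.45],[0,0,0,0,0,0,0.45],[0,0,0,0,0,0,0.45]])

```text
time: 17.07
tool_pos: [0.4561, -0.3684, 0.2749]
tool_rot: [3.141, -0.0, 1.202]
contact_force: [1.2, 0.7, -0.6]
opening: 0.0505
```

```bash
python3 - <<'E'
from h import *
to([.5242,-.1898,.1154],np.radians(69))
C=np.array([.5242,-.1898,.085]);R=Ro.from_euler('z',np.radians(-21.)).as_matrix() # x = axle dir
for n in('scene','top'):
    d=cam(n);save(d,n+'10')
    L=(cloud(d)-C)@R*1000
    for s in(-1,1):
        m=(s*L[...,0]>52)&(s*L[...,0]<85)&(abs(L[...,1])<25)&(abs(L[...,2])<25);q=L[m]
        print(n,'axle end',s,m.sum(), q.min(0).round(1),q.max(0).round(1),np.median(q,0).round(1)) if m.any() else 0
    m=(abs(L[...,0])<25)&(abs(L[...,1])<75)&(L[...,2]>20)&(L[...,2]<70);q=L[m]
    print(n,'wheel',q.min(0).round(1),q.max(0).round(1))
    if n=='top':
      L=(cloud(d)-SEAT)@GR.T*1000
      m=(L[...,0]>-60)&(L[...,0]<90)&(L[...,1]>-80)&(L[...,1]<-54)&(L[...,2]>45)&(L[...,2]<80);print('lever',L[m].min(0),L[m].max(0))
E
```

```text
t 17.07 pos [ 0.4561 -0.3684  0.2749] g [-542.1  -91.6  124.9] rot [ 3.141 -0.     1.202] open 0.0505 F [ 1.2  0.7 -0.6]
 shift(mm) [191.1  -1.  159.6] turn [ 0.0002 -0.0003 -0.0028]
scene axle end -1 24 [-67.5  -1.8  -3.6] [-53.    8.    6.5] [-61.    4.    3.3]
scene axle end 1 36 [52.1 -1.5 -6.9] [68.5 10.   7.2] [61.   3.8  2.3]
scene wheel [-12.6 -51.3  20.1] [14.5 58.5 61.3]
top axle end -1 38 [-68.1  -6.2  -1.2] [-52.4   5.4  11.6] [-60.1   0.1   4.4]
top axle end 1 34 [52.3 -6.  -1.4] [67.2  5.6  9.2] [59.8  0.3  4.9]
top wheel [-19.  -56.6  20.3] [13.4 55.9 64.9]
lever [-41.89414007 -73.67602336  45.06059853] [ 69.81608471 -54.0018341   71.18487011]
```

View pics/scene10.png

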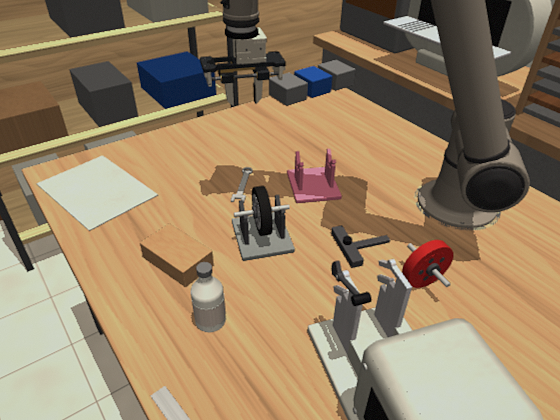

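View pics/top10.png

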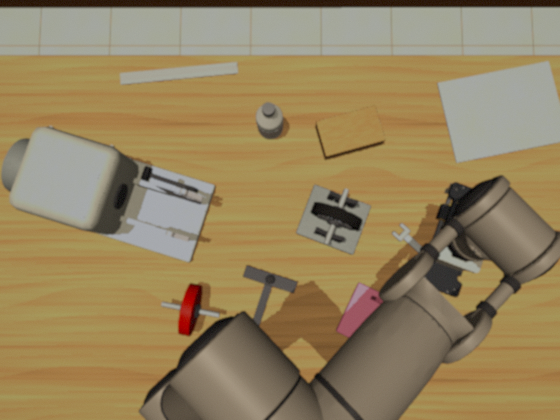

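```bash
python3 - <<'E'
from h import *
d=cam('scene');L=(cloud(d)-SEAT)@GR.T*1000
m=(L[...,0]>50)&(L[...,0]<75)&(L[...,1]>-76)&(L[...,1]<-40)&(L[...,2]>40)&(L[...,2]<80);q=L[m]
print('knob',m.sum(),np.percentile(q,[2,50,98],axis=0).round(1))
save(d,'lev',(310,240,410,340),6)
E
```

```text
knob 218 [[ 55.2 -74.2  52.3]
 [ 66.6 -61.6  63.6]
 [ 71.6 -45.6  67.7]]
```

View pics/lev.png

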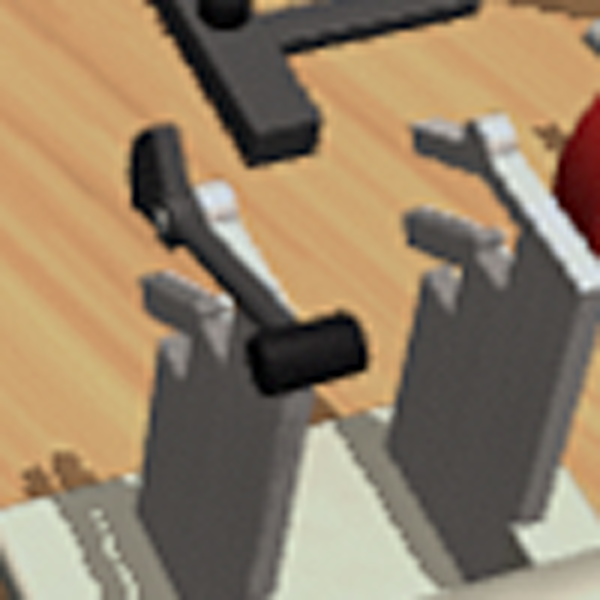

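```bash
python3 -c "
from h import *
print(workorder.hand_in(), observe()['time'])"
```

```text
the job is handed in; nothing more can be done
the job is handed in; nothing more can be done
```

The wheel is on the balancing stand with its axle in both V notches, the cam lever is open, and the job was handed in at about 17 s.

- **Sequence:** I pinched the grip and swung the lever over, pressing with about 10 N at the end of its travel. I then gripped the black wheel by its flat sides at 40 N, lifted it about 8 mm over the lips and brought it down the slots. No contact force beyond the wheel's weight showed on the way out. I set it down in 1–2 mm steps, peaking at about 8 N, released it and backed off.
- **Wheel on the stand:** the axle measures level, with its ends about 67–68 mm either side of centre, so it is centred to about 1 mm. Its rim is well clear of the bench.
- **Lever:** the grip measures about where the open stop should put it. Its top reads 2–3 mm high, but it read about 2 mm high at the start too, so I take that as camera error.
- **Bystanders:** the bottle, carton and mitre gauge look unmoved in the last images. The wrench also looks unmoved, but in the last top view the arm hides part of it.
- **Disagreement:** the wrist camera put the lever grip and the wheel 2–3 mm away from the other views. The fingers closed centred on both anyway.

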